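Unhook the pail from the safety hook

TASK

Take the little enamel pail down from the twin safety hook and stand it upright on the flat floor of the steel tray, near the tray's middle, keeping hold of it until it stands there. The hook is closed by a sprung keeper: press the keeper up with the pail's own handle bar until the bar can come out over the hook's noses, by feel and without forcing anything against noses or keeper (20 N is too much). Leave the other things alone.

Things in the scene. Friction and masses are not known exactly. Their poses are not given: they have to be found in the camera images.
- hook_stand: Dark steel twin hook, screwed down. Origin on the worktop under the middle of its saddle line; z up; opens to -x (to the robot's right or half towards it). Base plate x = -60 to 90, y = +-52 mm, 12 mm thick. Two level arms 8 mm wide at y = -36 and +36 mm, x = -14 to 68 mm. A red carriage on them bears a nose before each arm and, at the rear, one sprung steel keeper with a strip over each arm.
- saddle (a point): Midway between the arms' flat tops (saddles), 165 mm high, where the bar hangs, shut in by noses (front) and keeper (above). The bar's underside clears the noses once 12 mm above the height where its top first met the keeper. Draw it out level, forwards (-x): at 35 mm from here the keeper drops shut behind it; only beyond 65 mm may the pail rise past the noses.
- nose_low (a point): Fixed point: midway between the noses' tops if the carriage were at its lowest, 15 mm above the saddles. The carriage is clamped 0 to 24 mm higher, differently each time and unmeasured: feel for it. Noses: upright red plates 16 mm wide (y), x = -14 to -22 mm. The shut keeper's level underside rests on them, so the hanging bar can rise 3 to 27 mm before it meets the keeper.
- pivot_low (a point): Fixed point: middle of the keeper's 6 mm pivot rod (along y) if the carriage were at its lowest. Two strips 74 x 8 x 8 mm reach from it to the noses; pushed up from below the keeper turns 0.295 rad to a hard stop; its spring presses on the bar with about 2.5 N at first, 4.5 N near the stop. Stop is met 13.5 mm after first touch with the bar mid saddle, 15.5 mm with the bar just behind the noses.
- column_top (a point): Point of the stand: top of its square column, 16 (x) x 24 (y) mm, 165 mm high, 75 mm behind the saddle line.
- pail: White enamel pail, blue rim, 0.10 to 0.20 kg, foot 56 mm wide, rim 78 mm wide and 56 mm high; stiff handle fixed upright. Origin under its foot, z up. It starts hanging by its bar on both arms, axes nearly as the stand's.
- pail_bar (a point): Centre of the pail's handle bar: flat steel bar along the pail's y, 116 mm long, 10 mm wide (x), 12 mm high, its centre 122 mm above the foot; upright 6 mm rods at y = -55 and +55 mm carry it. Grip its middle from above across x, between the two hook arms (free width 50 mm in y; 40 mm behind the bar's middle to the pivot rod).
- tray: Loose pressed steel tray 165 x 280 x 20 mm, long side along its y axis; origin under its middle, z up. Floor 2 mm thick and flat within 68 mm of the middle along x and 110 mm along y.
- mug: Bystander to be left alone: white mug with red bands, 83 x 120 x 101 mm; stands loose on the worktop, origin under it, z up.
- tea_box: Bystander to be left alone: small tea carton, 50 x 64 x 107 mm; stands loose on the worktop, origin under it, z up.
- red_canister: Bystander to be left alone: red lidded canister, 75 mm wide, 102 mm high; stands loose on the worktop, origin under it, z up.
- spice_jar: Bystander to be left alone: spice jar with a red cap, 45 mm wide, 109 mm high; stands loose on the worktop, origin under it, z up.
- green_pot: Bystander to be left alone: low pot with a green lid, 71 mm wide, 55 mm high; stands loose on the worktop, origin under it, z up.
- soap: Bystander to be left alone: pump bottle with a green pump, 42 x 73 x 167 mm; stands loose on the worktop, origin under it, z up.

How it is judged:
By the outcome, as a careful person would: the job done as asked, in the order asked, and still so for the second after the job is handed in, with the robot touching nothing.
It also fails if it takes over 61 s, if anything falls off the work surface, if the arm or the gripper's body presses on something with over 40 N, if the wrist force passes 120 N, or if a joint passes its speed limit or range.

ROBOT

A 6-joint arm with a two-finger parallel gripper is mounted at the origin on a cart in front of the work surface, level with it; the furniture and walls round the work are solid. World frame = base frame: x ahead of the robot, y to its left, z up, the work surface at z = 0. Lengths are in m, angles in rad, forces in N, time in s.
With the tool pointing down it reaches from about 0.25 to 0.725 m from the base axis. Payload 4 kg.
Tool frame: the origin (TCP) lies on the centre line of the jaws, within the pads' length; the fingertips stand 22 mm ahead of it and the grasp point (between the pads) lies 3 mm ahead of it; z points along the fingers, y is the line along which they close (so a half turn about z gives the same grasp; the last joint's range is limited). The gripper opens to 85 mm and grips with 20 to 120 N. Pads are 22 mm wide; open, the fingers measure 114 mm over their backs; the gripper's body (76 mm by 85 mm) begins 54 mm behind the grasp point. The pads swing forward as they close: fully open they stand 13 mm farther back than shut.
Start: joints at [1.133, 0.241, 0.005, 1.335, 0, 1.571], TCP at [0.212, 0.453, 0.253] pointing down, gripper open.
Joint ranges: [-2.72, 2.72], [-1.05, 1.87], [-1.09, 1.28], [-1.99, 2.15], [-1.42, 1.44], [-3.14, 3.14]. Speed limits (rad/s): [2.79, 2.79, 3.14, 3.14, 3.14, 3.14].

INTERFACE

Orientations are given as a unit quaternion [x, y, z, w].
In Python, from workcell import bot gives the robot as it stands.
- The arm moves only by the shell command python3 -m inch 'ROWS'. ROWS is JSON, one flat list of numbers, 7 for each row, row after row: the shift along the world's x, y, z in mm, then the turn, a rotation vector about the world's x, y, z in rad, then the opening in per cent of the stroke, from 0 (shut) to 100 (fully open). A call has 1 to 8 rows; each row is the pose to reach, as a shift and turn from the pose commanded when the call began; what a row does not reach only later rows make up. A row lasts 1/12 s, in which the tool goes at most 41.7 mm and 7.16 degrees, less where a joint would pass 70% of its speed; a pose out of reach is approached as far as the arm can. A call with a gripper value outside its range is refused whole. The fingers move at their own pace and stop on an object; the grip force is fixed at half the most. Time passes only in rows, so rows that repeat a pose let the fingers close. It gives the time, the measured TCP pose, the force, the opening and the grip force at its end, in the units of the state.
- bot.get_obs(): the state, without advancing time (a new reading comes with each control period).
- bot.camera(name): name is "side" or "top"; returns the picture (400x640x3 uint8, blue, green, red); there is no depth.
- bot.camera_info(name): a dict with "intrinsics" (3x3 intrinsics, pixels), "camera_from_world" (4x4, takes a point from world to camera coordinates). Camera axes: x right, y down, z forward; pixel columns grow to the right and rows downward; lengths in m; the calibration is good to about 2 mm. A picture is of the moment at which its call begins. camera_info takes no time and is no camera call.
- bot.job_done(): hands the job in; it is judged then, once.
Trained networks look in the newest picture that a camera, given by its name, has taken for a name from the list of things; names that differ only in an ending like _2 or _b are one class to them, and where a whole thing is asked for, a point or a joint stands for the part that bears it (a point fixed in the world has none). Each returns a list of dicts, best first, with "confidence" (0 to 1); they miss things now and then, are a little off and sometimes report something else, mostly with a low value. They report only what shows in the picture. A call takes as long as a camera call.
- bot.silhouettes(camera, target): "mask" (400x640 bool, what is visible of it) and "uv" ([column, row] in pixels, amid what is visible of it).
- bot.spot_point(camera, target): "uv" ([column, row] in pixels: a listed point, or the origin of a listed thing).
The state is a dict: "clock": time; "joint_pos": joint angles; "joint_vel": joint speeds; "tau": joint torques, N m; "eef_pos": TCP position; "tool_rot": TCP orientation; "ft_force": force on the tool from outside, world axes, zero at the start; "ft_torque": the same for the moment, N m; "grip_width": finger opening in m; "grasp_force": force on a finger pad.
Only numpy, scipy, OpenCV 4.12 (cv2) and the standard library are available. Lean on these libraries where they do the work, as an engineer would, in place of code of your own. Each camera call takes 0.05 s, during which the arm holds its last target. There are 200 camera calls.

## Working session

There is one attempt and no reset: what is moved stays moved. The work goes in short steps, Python scripts to look and compute and a shell command to move; the robot and the scene stay as the last step left them, time stands still between calls to the robot, and variables do not carry over. Pictures are saved under pics/ and viewed, at most 10 in all, crops included, and the job is handed in when it is done.

```bash
mkdir -p pics; cat > h.py <<'E'
import numpy as np, cv2
from workcell import bot
def P(c):
    i=bot.camera_info(c); return np.array(i["intrinsics"])@np.array(i["camera_from_world"])[:3]
def tri(a,b):
    A=[]
    for c,uv in(("side",a),("top",b)):
        M=P(c); A+=[uv[0]*M[2]-M[0],uv[1]*M[2]-M[1]]
    X=np.linalg.svd(np.array(A))[2][-1]; return X[:3]/X[3]
def proj(c,X):
    q=P(c)@np.append(X,1); return q[:2]/q[2]
def plane(c,uv,z):
    M=P(c); A=np.array([uv[0]*M[2]-M[0],uv[1]*M[2]-M[1]])
    return np.linalg.solve(A[:,:2],-A[:,3]-A[:,2]*z)
E
python3 - <<'E'
from h import *
for c in("side","top"): cv2.imwrite(f"pics/{c}0.png",bot.camera(c))
R={}
for n in "saddle nose_low pivot_low column_top pail_bar pail hook_stand tray".split():
    r=[bot.spot_point(c,n) for c in("side","top")]
    s=[(np.round(x[0]["uv"],1),round(x[0]["confidence"],2)) if x else None for x in r]
    print(n,s, np.round(tri(s[0][0],s[1][0]),4) if all(s) else None)
o=bot.get_obs(); print(o["clock"],o["eef_pos"],o["tool_rot"],o["ft_force"],o["grip_width"])
E
```

```text
saddle [(array([275.8, 194.8]), 0.65), (array([283.3, 225. ]), 0.94)] [0.4584 0.0492 0.156 ]
nose_low [(array([279.6, 193.5]), 0.94), (array([288.5, 228.4]), 0.62)] [0.4499 0.0272 0.1803]
pivot_low [(array([273.6, 186.3]), 0.69), (array([268.8, 217.1]), 0.98)] [0.486  0.0877 0.162 ]
column_top [(array([269.6, 184.5]), 0.94), (array([257.6, 214.6]), 0.57)] [0.4964 0.121  0.1484]
pail_bar [(array([276.2, 195.8]), 0.87), (array([280. , 224.2]), 0.88)] [0.4641 0.057  0.1426]
pail [(array([275.2, 213.6]), 0.96), (array([284.3, 227.6]), 0.72)] [0.4545 0.0563 0.0521]
hook_stand [(array([280.1, 220.9]), 0.67), (array([287.5, 228.3]), 0.75)] [0.4579 0.0432 0.0145]
tray [(array([356.9, 253.6]), 0.73), (array([393.5, 217.1]), 0.68)] [ 0.497  -0.3102 -0.0019]
0.9 [0.2119918  0.45286898 0.25333613] [2.17174004e-01 9.76132905e-01 5.73840198e-05 2.16399960e-06] [-0.58382187 -0.35477246 -0.30846336] 0.08537771054079162
```

```bash
python3 - <<'E'
from h import *
s=cv2.imread("pics/side0.png");t=cv2.imread("pics/top0.png")
def crop(im,c,r,w,h,k): return cv2.resize(im[r:r+h,c:c+w],None,fx=k,fy=k,interpolation=cv2.INTER_CUBIC)
cv2.imwrite("pics/c1.png",np.vstack([crop(s,220,150,160,60,5),crop(t,220,190,160,60,5)]))
cv2.imwrite("pics/full.png",cv2.resize(np.vstack([s,t]),(480,600),interpolation=cv2.INTER_AREA))
for c in("side","top"):
    M=np.array(bot.camera_info(c)["camera_from_world"]); print(c,-M[:3,:3].T@M[:3,3],bot.camera_info(c)["intrinsics"])
E
```

```text
side [-0.62256453 -0.82877456  1.41208358] [[475.79431615   0.         317.09949189]
 [  0.         475.79431615 194.42894665]
 [  0.           0.           1.        ]]
top [ 0.40617979 -0.08985452  1.4486215 ] [[419.43731155   0.         324.74891843]
 [  0.         419.43731155 196.17776761]
 [  0.           0.           1.        ]]
```

View pics/c1.png

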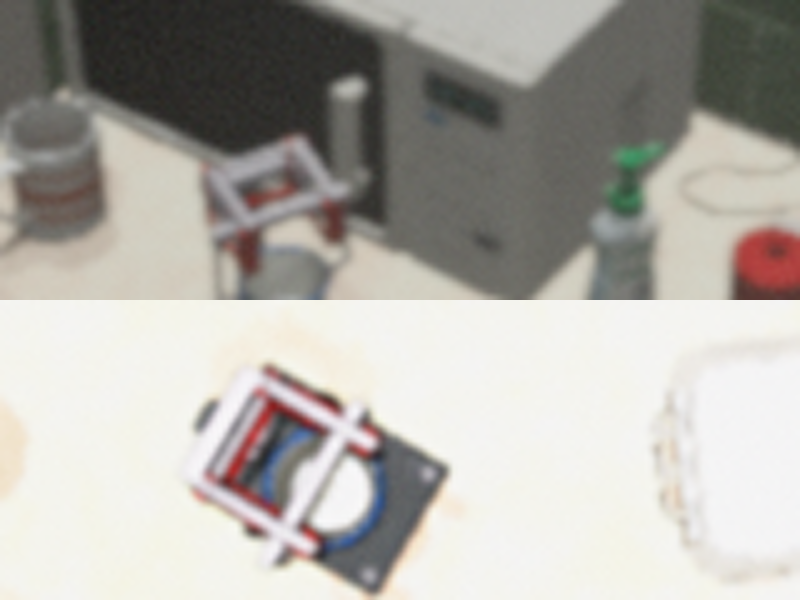

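View pics/full.png

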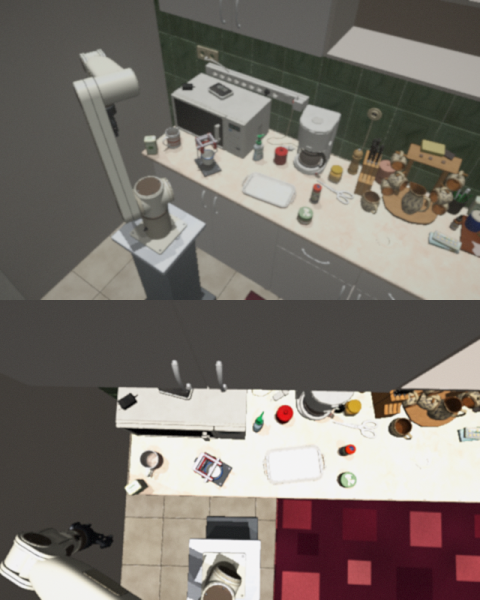

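```bash
python3 - <<'E'
from h import *
for c,(u,v) in(("side",(245,168)),("top",(250,195))):
    im=np.mean([bot.camera(c).astype(float) for _ in range(4)],0).astype(np.uint8)
    globals()[c]=cv2.resize(im[v:v+60,u:u+66],None,fx=6,fy=6,interpolation=cv2.INTER_CUBIC)
    for k in range(0,66,10): cv2.putText(globals()[c],str(u+k),(6*k,9),0,.35,(0,0,255),1);cv2.line(globals()[c],(6*k,10),(6*k,16),(0,0,255),1)
    for k in range(0,60,10): cv2.putText(globals()[c],str(v+k),(0,6*k+4),0,.35,(0,160,0),1)
cv2.imwrite("pics/c2.png",np.hstack([side,top]))
E
```

```text
(no output)
```

View pics/c2.png

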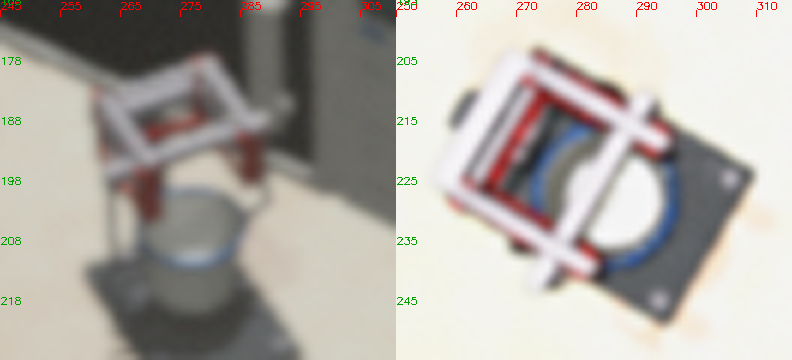

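```bash
python3 - <<'E'
from h import *
from scipy.optimize import least_squares
print("bar ends", tri((263.3,196.7),(274.2,242.5)),tri((289.5,187.5),(291.2,211.3)))
obs=[("top",(0,-58,177),(291.2,211.3)),("top",(0,58,177),(274.2,242.5)),("top",(-60,-52,12),(309.5,223.7)),("top",(-60,52,12),(295.3,249.2)),("side",(90,52,12),(259.7,213.3)),
("side",(0,58,177),(263.3,196.7)),("side",(0,-58,177),(289.5,187.5))]
def W(p,q):
    c,s=np.cos(p[2]),np.sin(p[2]); return np.array([p[0]+(c*q[0]-s*q[1])/1e3,p[1]+(s*q[0]+c*q[1])/1e3,q[2]/1e3])
def f(p,o=obs): return np.concatenate([proj(c,W(p,q))-uv for c,q,uv in o])
for o in(obs,obs[:4],obs[:2],obs[2:4]):
    r=least_squares(f,[.45,.04,1.06],args=(o,)); print(r.x,np.round(r.fun,1))
p=least_squares(f,[.45,.04,1.06]).x
for d in range(0,28,8):print(d,proj("top",W(p,(-22,-36,188+d))),proj("top",W(p,(-22,36,188+d))),proj("top",W(p,(60,0,188+d))))
# tray
m=bot.camera("top"); s=bot.silhouettes("top","tray")[0]
cn=max(cv2.findContours(s["mask"].astype(np.uint8),0,2)[0],key=cv2.contourArea)
print(s["confidence"],cv2.minAreaRect(cn)); b=cv2.boxPoints(cv2.minAreaRect(cn)); W=[plane("top",x,.02) for x in b]; print(np.round(W,4),np.mean(W,0),[np.linalg.norm(W[i]-W[i-1]) for i in (0,1)])
for n in "mug tea_box red_canister spice_jar green_pot soap".split():
    r=bot.spot_point("top",n); print(n,[ (plane("top",x["uv"],0),x["confidence"]) for x in r[:1]])
E
```

```text
bar ends [0.40573978 0.07105617 0.17515347] [0.50305559 0.01975432 0.17578902]
[0.45522663 0.04574475 1.08402691] [ 1.2 -1.7 -0.8  0.6  1.2 -0.2  0.5  1.1 -1.9 -1.  -0.6 -0.3  0.2 -0.6]
[0.45467713 0.04751635 1.09833869] [ 0.3 -1.7 -1.2  1.   0.7 -0.4  0.3  1.1]
[0.45368958 0.04624665 1.10059882] [ 0.7 -1.3 -0.7  1.3]
[0.45657439 0.04877294 1.08590612] [ 0.4 -0.7 -0.4  0.6]
0 [294.82056712 219.2362709 ] [282.95823037 240.27523765] [265.2438016  216.46051859]
8 [294.61414902 219.08215354] [282.67503477 240.25443619] [264.85027533 216.28900141]
16 [294.40509599 218.92606887] [282.38820419 240.23336773] [264.4517317  216.11529744]
24 [294.19335727 218.76797899] [282.09766822 240.2120271 ] [264.04807416 215.93936458]
0.75 ((392.31060791015625, 218.49856567382812), (50.674537658691406, 81.74349975585938), 82.303955078125)
[[ 0.5596 -0.1589]
 [ 0.603  -0.436 ]
 [ 0.432  -0.4577]
 [ 0.3895 -0.1842]] [ 0.49603493 -0.30919985] [np.float64(0.17200318357289687), np.float64(0.2805320105879788)]
mug [(array([0.47477161, 0.33831006]), 0.9)]
tea_box [(array([0.38796286, 0.38262662]), 0.57)]
red_canister [(array([ 0.71192094, -0.25796894]), 0.73)]
spice_jar [(array([ 0.55690411, -0.54689365]), 0.71)]
green_pot [(array([ 0.43202833, -0.54086563]), 0.86)]
soap [(array([ 0.66929611, -0.13581661]), 0.59)]
```

```bash
python3 -m inch '[10,-15,20,0,0,0,36, 30,-45,40,0,0,0,36, 50,-80,55,0,0,0,36, 72,-115,60,0,0,-0.02,36, 92,-150,60,0,0,-0.04,36, 113,-185,60,0,0,-0.04,36, 134,-220,60,0,0,-0.04,36, 155,-255,60,0,0,-0.04,36]'; python3 -m inch '[18,-30,0,0,0,0,36, 36,-62,0,0,0,0,36, 54,-94,0,0,0,0,36, 70,-122,0,0,0,0,36, 82,-142,0,0,0,0,36, 88,-151,0,0,0,0,36, 88,-151,0,0,0,0,36]'; python3 -c "
from h import *
o=bot.get_obs();print(o['joint_pos'],o['ft_force'])"
```

```text
clock: 2.37
eef_pos: [0.3675, 0.1961, 0.3137]
tool_rot: [0.236, 0.972, 0.0, 0.0]
ft_force: [1.5, 0.4, -0.7]
grip_width: 0.0306
grasp_force: 0.0
clock: 2.95
eef_pos: [0.4559, 0.0452, 0.3131]
tool_rot: [0.238, 0.971, -0.0, 0.0]
ft_force: [-0.3, 0.5, 0.1]
grip_width: 0.0306
grasp_force: 0.0
[ 9.88511297e-02  1.38457194e-01  3.27823366e-02  1.46510768e+00
 -2.02494667e-04  5.80298549e-01] [-0.25606624  0.51700594  0.08722812]
```

```bash
python3 -m inch '[0,0,-20,0,0,0,36, 0,0,-45,0,0,0,36, 0,1,-70,0,0,0,36, 0,1,-90,0,0,0,36, 0,1,-102,0,0,0,36, 0,1,-108,0,0,0,36, 0,1,-108,0,0,0,36]'; python3 - <<'E'
from h import *
for c,(u,v) in(("side",(245,160)),("top",(255,195))):
    im=np.mean([bot.camera(c).astype(float) for _ in range(3)],0).astype(np.uint8)
    globals()[c]=cv2.resize(im[v:v+60,u:u+60],None,fx=6.6,fy=6.6,interpolation=cv2.INTER_CUBIC)
cv2.imwrite("pics/c3.png",np.hstack([side,top]))
E
```

```text
clock: 3.53
eef_pos: [0.4536, 0.0488, 0.2041]
tool_rot: [0.236, 0.972, -0.0, -0.001]
ft_force: [0.2, 0.2, -0.2]
grip_width: 0.0306
grasp_force: 0.0
```

View pics/c3.png

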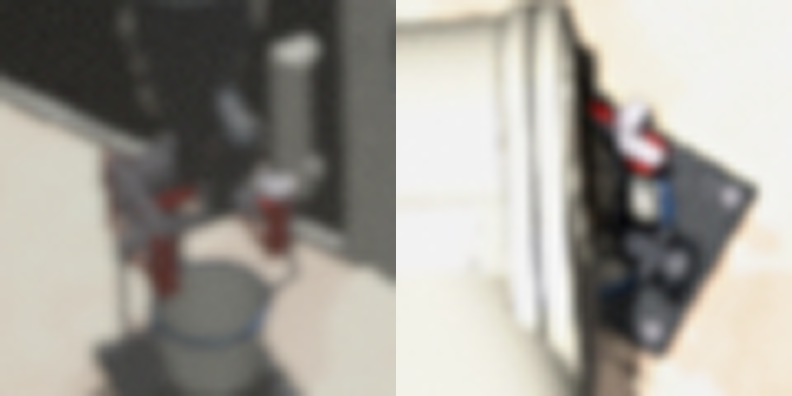

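The gripper hangs over the stand, with its front finger ahead of the bar (side view about 280,178) and both noses visible and clear. I'll lower it gently.

```bash
python3 -m inch '[0,0,-4,0,0,0,36, 0,0,-9,0,0,0,36, 0,0,-12,0,0,0,36, 0,0,-12,0,0,0,36]';  python3 -m inch '[0,-1,-5,0,0,0,36, 1,-1,-11,0,0,0,36, 1,-1,-16,0,0,0,36, 1,-1,-16,0,0,0,36]'
```

```text
clock: 4.17
eef_pos: [0.4543, 0.0477, 0.1923]
tool_rot: [0.237, 0.972, -0.0, -0.001]
ft_force: [-1.1, -0.6, 0.4]
grip_width: 0.0306
grasp_force: 0.0
clock: 4.5
eef_pos: [0.4551, 0.0467, 0.1759]
tool_rot: [0.237, 0.972, -0.0, -0.001]
ft_force: [-0.5, 0.6, 0.2]
grip_width: 0.0307
grasp_force: 0.0
```

```bash
python3 -m inch '[0,0,0,0,0,0,25, 0,0,0,0,0,0,18, 0,0,0,0,0,0,12, 0,0,0,0,0,0,8, 0,0,0,0,0,0,0, 0,0,0,0,0,0,0, 0,0,0,0,0,0,0, 0,0,0,0,0,0,0]'
```

```text
clock: 5.17
eef_pos: [0.4563, 0.047, 0.1776]
tool_rot: [0.237, 0.972, 0.0, 0.0]
ft_force: [0.5, 0.7, 1.1]
grip_width: 0.0086
grasp_force: 58.7
```

```bash
f(){ grep -E "eef|force" | tr '\n' ' '; echo; }
python3 -m inch '[0,0,1,0,0,0,0, 0,0,1,0,0,0,0, 0,0,1,0,0,0,0]'|f
python3 -m inch '[0,0,1,0,0,0,0, 0,0,1,0,0,0,0, 0,0,1,0,0,0,0]'|f
python3 -m inch '[0,0,1,0,0,0,0, 0,0,1,0,0,0,0, 0,0,1,0,0,0,0]'|f
python3 -m inch '[0,0,0,0,0,0,0]'|f
python3 -m inch '[0,0,0,0,0,0,0]'|f
```

```text
eef_pos: [0.4555, 0.0467, 0.1779] ft_force: [0.3, 0.0, -1.0] grasp_force: 58.4 
eef_pos: [0.4559, 0.0468, 0.1792] ft_force: [-0.2, 0.2, -1.6] grasp_force: 58.4 
eef_pos: [0.456, 0.0468, 0.1804] ft_force: [-0.5, 0.1, -2.6] grasp_force: 58.4 
eef_pos: [0.456, 0.0468, 0.1803] ft_force: [0.5, -0.0, -2.6] grasp_force: 58.4 
eef_pos: [0.456, 0.0468, 0.1803] ft_force: [-0.1, 0.3, -1.5] grasp_force: 58.4
```

```bash
f(){ grep -E "eef|ft_force" | tr '\n' ' '; echo; }
python3 -m inch '[-1,-2,0,0,0,0,0, -2,-4,0,0,0,0,0, -2.5,-5,0,0,0,0,0, -2.5,-5,0,0,0,0,0]'|f
python3 -m inch '[0,0,1,0,0,0,0, 0,0,1,0,0,0,0]'|f
python3 -m inch '[0,0,1,0,0,0,0, 0,0,1,0,0,0,0]'|f
python3 -m inch '[0,0,1,0,0,0,0, 0,0,1,0,0,0,0]'|f
python3 -m inch '[0,0,1,0,0,0,0, 0,0,1,0,0,0,0]'|f
python3 -m inch '[0,0,1,0,0,0,0, 0,0,1,0,0,0,0]'|f
```

```text
eef_pos: [0.4535, 0.0419, 0.1803] ft_force: [0.2, 1.5, -3.4] 
eef_pos: [0.4536, 0.0419, 0.1814] ft_force: [0.7, 1.9, -2.2] 
eef_pos: [0.4536, 0.0419, 0.1825] ft_force: [0.7, 1.9, -1.6] 
eef_pos: [0.4536, 0.0419, 0.1835] ft_force: [0.5, 2.1, -1.6] 
eef_pos: [0.4536, 0.0419, 0.1845] ft_force: [0.9, 0.6, -3.1] 
eef_pos: [0.4535, 0.0419, 0.1853] ft_force: [0.6, 1.8, -2.8]
```

```bash
f(){ grep -E "eef|ft_force" | tr '\n' ' '; echo; }
python3 -m inch '[1,2,0,0,0,0,0, 1,2,0,0,0,0,0]'|f
python3 -m inch '[0,0,0,0,0,0,0, 0,0,0,0,0,0,0]'|f
python3 -m inch '[0,0,1,0,0,0,0, 0,0,1,0,0,0,0]'|f
python3 -m inch '[0,0,1,0,0,0,0, 0,0,1,0,0,0,0]'|f
python3 -m inch '[0,0,1,0,0,0,0, 0,0,1,0,0,0,0]'|f
python3 -m inch '[0,0,1,0,0,0,0, 0,0,1,0,0,0,0]'|f
```

```text
eef_pos: [0.4542, 0.0437, 0.1852] ft_force: [-0.1, 0.3, -2.7] 
eef_pos: [0.4543, 0.0437, 0.1852] ft_force: [-0.6, -1.1, -3.5] 
eef_pos: [0.4542, 0.0437, 0.1862] ft_force: [-0.2, -0.4, -3.2] 
eef_pos: [0.4542, 0.0436, 0.1872] ft_force: [-0.1, -1.9, -3.7] 
eef_pos: [0.4542, 0.0436, 0.1882] ft_force: [-0.2, -0.5, -4.0] 
eef_pos: [0.4542, 0.0437, 0.1893] ft_force: [-0.7, -1.3, -5.0]
```

```bash
cat >> h.py <<'E'
def avg(n=8,c="side"):
    F=[];T=[];I=[]
    for _ in range(n):
        I.append(bot.camera(c).astype(float)); o=bot.get_obs(); F.append(o["ft_force"]);T.append(o["ft_torque"])
    print("clk",o["clock"],"pos",np.round(o["eef_pos"],4),"F",np.round(np.mean(F,0),2),"sd",np.round(np.std(F,0)/n**.5,2),"T",np.round(np.mean(T,0),3),"w",round(o["grip_width"],4)); return np.mean(I,0).astype(np.uint8)
E
python3 - <<'E'
from h import *
im=avg(8)
cv2.imwrite("pics/c4.png",cv2.resize(im[160:220,245:310],None,fx=10,fy=10,interpolation=cv2.INTER_CUBIC))
E
```

```text
clk 8.65 pos [0.4543 0.0438 0.1892] F [-0.98 -1.43 -4.58] sd [0.17 0.09 0.11] T [-0.293  0.202  0.004] w 0.0085
```

View pics/c4.png

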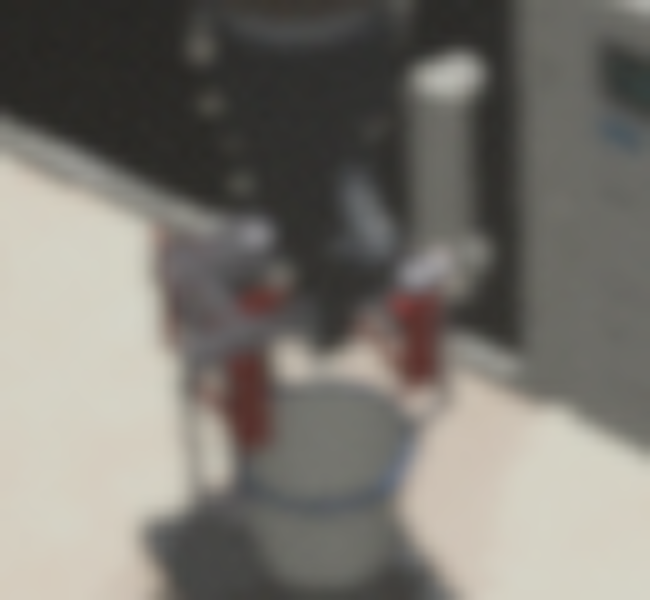

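```bash
python3 - <<'E'
from h import *
def W(q,p=(.455,.0465,1.09)):
    c,s=np.cos(p[2]),np.sin(p[2]); return np.array([p[0]+(c*q[0]-s*q[1])/1e3,p[1]+(s*q[0]+c*q[1])/1e3,q[2]/1e3])
for y in(36,-36):
  for c in range(0,25,6):
    print(y,c,"nosetop",np.round((proj("side",W((-22,y,180+c)))-[245,160])*10),"strip top shut",np.round((proj("side",W((-22,y,188+c)))-[245,160])*10))
  print("arm front",np.round((proj("side",W((-14,y,165)))-[245,160])*10))
a=cv2.imread("pics/side0.png")[160:220,245:310];a=cv2.resize(a,None,fx=6,fy=6,interpolation=cv2.INTER_CUBIC)
im=bot.camera("side"); b=cv2.resize(im[160:220,245:310],None,fx=6,fy=6,interpolation=cv2.INTER_CUBIC)
v=np.hstack([a,b]); cv2.imwrite("pics/c5.png",cv2.convertScaleAbs(v,alpha=1.5))
E
```

```text
36 0 nosetop [251. 374.] strip top shut [250. 358.]
36 6 nosetop [250. 362.] strip top shut [249. 347.]
36 12 nosetop [249. 351.] strip top shut [248. 335.]
36 18 nosetop [249. 339.] strip top shut [247. 323.]
36 24 nosetop [248. 327.] strip top shut [246. 311.]
arm front [245. 390.]
-36 0 nosetop [419. 313.] strip top shut [419. 298.]
-36 6 nosetop [419. 301.] strip top shut [418. 286.]
-36 12 nosetop [418. 290.] strip top shut [418. 274.]
-36 18 nosetop [418. 278.] strip top shut [417. 263.]
-36 24 nosetop [417. 267.] strip top shut [416. 251.]
arm front [411. 330.]
```

View pics/c5.png

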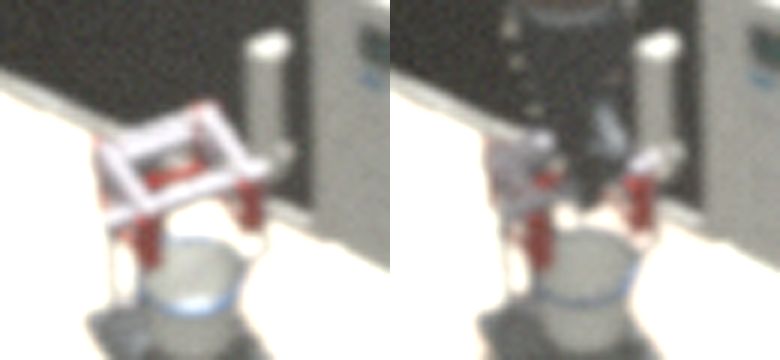

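```bash
f(){ grep -E "eef|ft_force" | tr '\n' ' '; echo; }
python3 -m inch '[0,0,1,0,0,0,0, 0,0,2,0,0,0,0]'|f
python3 -m inch '[0,0,1,0,0,0,0, 0,0,2,0,0,0,0]'|f
python3 -m inch '[0,0,1,0,0,0,0, 0,0,1,0,0,0,0, 0,0,1,0,0,0,0]'|f
python3 -m inch '[0,0,1,0,0,0,0, 0,0,1,0,0,0,0]'|f
python3 -m inch '[0,0,0,0,0,0,0]'|f
python3 -c "
from h import *
avg(6)"
```

```text
eef_pos: [0.4544, 0.0439, 0.1913] ft_force: [-1.3, -1.6, -4.6] 
eef_pos: [0.4544, 0.044, 0.1934] ft_force: [-0.3, -0.3, -4.8] 
eef_pos: [0.4545, 0.044, 0.1943] ft_force: [-1.5, -0.4, -4.5] 
eef_pos: [0.4545, 0.0441, 0.1954] ft_force: [-1.0, -0.1, -4.7] 
eef_pos: [0.4545, 0.044, 0.1953] ft_force: [0.0, 0.4, -5.0] 
clk 9.8333 pos [0.4545 0.044  0.1953] F [-0.8   1.25 -5.12] sd [0.19 0.26 0.18] T [0.19  0.18  0.023] w 0.0087
```

```bash
f(){ grep -E "eef|ft_force" | tr '\n' ' '; echo; }
python3 -m inch '[0,0,1,0,0,0,0, 0,0,1,0,0,0,0]'|f
python3 -m inch '[0,0,1,0,0,0,0, 0,0,1,0,0,0,0]'|f
python3 -m inch '[0,0,1,0,0,0,0, 0,0,1,0,0,0,0]'|f
python3 -m inch '[0,0,0.5,0,0,0,0, 0,0,0.5,0,0,0,0]'|f
python3 -c "
from h import *
avg(6)"
```

```text
eef_pos: [0.4545, 0.0439, 0.1965] ft_force: [-2.0, 1.1, -6.2] 
eef_pos: [0.4546, 0.0439, 0.1975] ft_force: [-0.8, 1.0, -6.1] 
eef_pos: [0.4546, 0.0438, 0.1985] ft_force: [-0.9, 0.7, -5.2] 
eef_pos: [0.4546, 0.0438, 0.1989] ft_force: [-0.3, 0.9, -6.3] 
clk 10.8 pos [0.4545 0.0438 0.1988] F [-0.19  0.58 -5.67] sd [0.17 0.14 0.16] T [0.168 0.096 0.015] w 0.0086
```

```bash
f(){ grep -E "eef|ft_force" | tr '\n' ' '; echo; }
python3 -m inch '[0,0,0.5,0,0,0,0, 0,0,0.5,0,0,0,0]'|f
python3 -m inch '[0,0,0.5,0,0,0,0, 0,0,0.5,0,0,0,0]'|f
python3 -m inch '[0,0,0.5,0,0,0,0, 0,0,0.5,0,0,0,0]'|f
python3 -c "
from h import *
avg(6)"
```

```text
eef_pos: [0.4545, 0.0438, 0.1994] ft_force: [-0.3, -0.3, -5.1] 
eef_pos: [0.4545, 0.0438, 0.1999] ft_force: [0.0, 0.3, -5.9] 
eef_pos: [0.4545, 0.0438, 0.2004] ft_force: [0.0, 1.1, -5.6] 
clk 11.6 pos [0.4545 0.0438 0.2003] F [ 0.3   0.5  -5.84] sd [0.18 0.08 0.27] T [0.139 0.025 0.009] w 0.0087
```

```bash
f(){ grep -E "eef|ft_force" | tr '\n' ' '; echo; }
python3 -m inch '[0,0,0.5,0,0,0,0, 0,0,0.5,0,0,0,0]'|f
python3 -m inch '[0,0,0.5,0,0,0,0, 0,0,0.5,0,0,0,0]'|f
python3 -c "
from h import *
avg(6)"
```

```text
eef_pos: [0.4545, 0.0439, 0.2009] ft_force: [0.1, 0.6, -5.8] 
eef_pos: [0.4544, 0.0438, 0.2011] ft_force: [1.4, -0.2, -7.7] 
clk 12.2333 pos [0.4544 0.0438 0.2011] F [ 1.24  0.69 -8.14] sd [0.19 0.18 0.14] T [ 0.137 -0.116  0.008] w 0.0084
```

```bash
f(){ grep -E "eef|ft_force" | tr '\n' ' '; echo; }
python3 -m inch '[0,0,-0.7,0,0,0,0, 0,0,-0.7,0,0,0,0]'|f
python3 -m inch '[-0.5,-0.9,0,0,0,0,0, -0.9,-1.8,0,0,0,0,0]'|f
python3 -m inch '[-0.5,-0.9,0,0,0,0,0, -0.9,-1.8,0,0,0,0,0]'|f
python3 -m inch '[-0.5,-0.9,0,0,0,0,0, -0.9,-1.8,0,0,0,0,0]'|f
python3 -c "
from h import *
avg(4)"
```

```text
eef_pos: [0.4545, 0.0438, 0.2007] ft_force: [-0.3, 0.5, -6.3] 
eef_pos: [0.4536, 0.0421, 0.2009] ft_force: [0.0, 0.9, -6.8] 
eef_pos: [0.4526, 0.0402, 0.2008] ft_force: [0.0, -0.4, -5.3] 
eef_pos: [0.4518, 0.0383, 0.2008] ft_force: [0.6, 0.9, -4.9] 
clk 13.1 pos [0.4517 0.0382 0.2007] F [ 0.57 -0.42 -5.03] sd [0.05 0.19 0.16] T [-0.019  0.115  0.004] w 0.0084
```

```bash
f(){ grep -E "eef|ft_force" | tr '\n' ' '; echo; }
python3 -m inch '[-0.9,-1.8,0,0,0,0,0, -1.9,-3.5,0,0,0,0,0]'|f
python3 -m inch '[-0.9,-1.8,0,0,0,0,0, -1.9,-3.5,0,0,0,0,0]'|f
python3 -m inch '[-0.9,-1.8,0,0,0,0,0, -1.9,-3.5,0,0,0,0,0]'|f
python3 -m inch '[-0.9,-1.8,0,0,0,0,0, -1.9,-3.5,0,0,0,0,0]'|f
python3 -c "
from h import *
avg(4)"
```

```text
eef_pos: [0.45, 0.035, 0.2007] ft_force: [-0.2, 1.2, -5.5] 
eef_pos: [0.448, 0.0313, 0.2007] ft_force: [0.0, -0.2, -4.8] 
eef_pos: [0.4461, 0.0278, 0.2007] ft_force: [0.0, 0.3, -4.7] 
eef_pos: [0.4441, 0.0242, 0.2007] ft_force: [0.6, 0.5, -4.6] 
clk 13.9667 pos [0.4434 0.0235 0.2004] F [-2.29 -3.18 -3.26] sd [0.49 0.32 0.38] T [-0.664  0.486 -0.143] w 0.0088
```

```bash
f(){ grep -E "eef|ft_force" | tr '\n' ' '; echo; }
python3 -m inch '[-1.1,-2.2,0,0,0,0,0, -2.3,-4.4,0,0,0,0,0]'|f
python3 -m inch '[-1.1,-2.2,0,0,0,0,0, -2.3,-4.4,0,0,0,0,0]'|f
python3 -m inch '[-1.1,-2.2,0,0,0,0,0, -2.3,-4.4,0,0,0,0,0]'|f
python3 -m inch '[-2,-4,0,0,0,0,0, -4.6,-8.9,0,0,0,0,0]'|f
python3 -m inch '[-2,-4,0,0,0,0,0, -4.6,-8.9,0,0,0,0,0]'|f
python3 -m inch '[-2,-4,0,0,0,0,0, -4.6,-8.9,0,0,0,0,0]'|f
python3 - <<'E'
from h import *
im=avg(4)
cv2.imwrite("pics/c6.png",cv2.resize(im[150:230,240:340],None,fx=7,fy=7,interpolation=cv2.INTER_CUBIC))
E
```

```text
eef_pos: [0.4426, 0.0203, 0.2011] ft_force: [-0.2, 0.3, -2.4] 
eef_pos: [0.4401, 0.0157, 0.2011] ft_force: [-0.3, -0.6, -1.8] 
eef_pos: [0.4374, 0.0111, 0.2008] ft_force: [0.2, 0.5, -1.8] 
eef_pos: [0.4326, 0.0021, 0.2006] ft_force: [0.7, 0.3, -0.8] 
eef_pos: [0.4278, -0.007, 0.2006] ft_force: [-0.3, -0.2, -2.5] 
eef_pos: [0.4233, -0.0159, 0.2006] ft_force: [0.4, -0.6, -1.3] 
clk 15.1667 pos [ 0.4235 -0.0156  0.2007] F [ 0.11 -0.4  -1.71] sd [0.42 0.06 0.04] T [-0.02   0.006 -0.05 ] w 0.0086
```

View pics/c6.png

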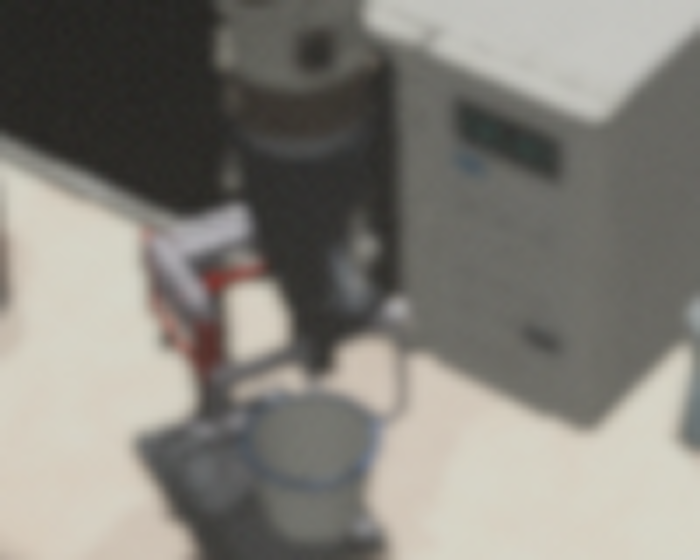

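The pail hangs clear in front of the stand, with its foot near (285,225) in the side view. The keeper is shut behind it on the noses at about (268,196). Next I carry it level to the tray.

```bash
python3 -m inch '[-3,-8,0,0,0,0,0, -5,-22,2,0,0,0,0, -2,-42,5,0,0,0,0, 4,-64,8,0,0,0,0, 10,-88,10,0,0,0,0, 17,-112,10,0,0,0,0, 24,-136,10,0,0,0,0, 31,-160,10,0,0,0,0]'; python3 -m inch '[7,-24,0,0,0,0,0, 13,-48,0,0,0,0,0, 20,-72,0,0,0,0,0, 27,-94,0,0,0,0,0, 33,-112,0,0,0,0,0, 38,-126,0,0,0,0,0, 41,-133,0,0,0,0,0, 41,-133,0,0,0,0,0]'; python3 - <<'E'
from h import *
im=avg(3); im2=bot.camera("top")
print(bot.get_obs()["tool_rot"])
cv2.imwrite("pics/c7.png",np.hstack([cv2.resize(im[190:290,300:400],None,fx=4,fy=4,interpolation=cv2.INTER_CUBIC),cv2.resize(im2[170:270,335:435],None,fx=4,fy=4,interpolation=cv2.INTER_CUBIC)]))
E
```

```text
clock: 15.83
eef_pos: [0.4545, -0.177, 0.2106]
tool_rot: [0.237, 0.972, -0.0, 0.0]
ft_force: [1.0, -0.2, -1.2]
grip_width: 0.0088
grasp_force: 59.4
clock: 16.5
eef_pos: [0.4956, -0.31, 0.21]
tool_rot: [0.237, 0.971, -0.0, -0.0]
ft_force: [0.7, 0.4, -1.8]
grip_width: 0.0088
grasp_force: 59.4
clk 16.65 pos [ 0.495  -0.3077  0.2104] F [-0.01  0.26 -1.29] sd [0.07 0.2  0.01] T [ 0.041  0.001 -0.022] w 0.0088
[ 2.36172377e-01  9.71711058e-01  2.48452352e-04 -4.08773613e-04]
```

View pics/c7.png

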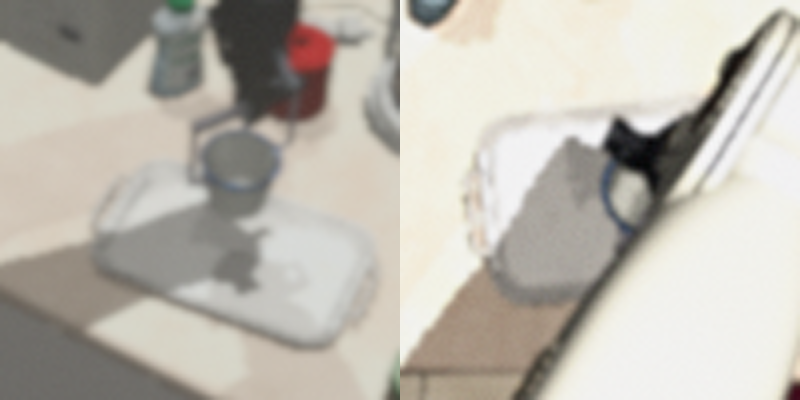

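The pail hangs level over the tray's middle: in the side view its foot is near (360,242), with the tray centre around (357,254). I'll lower it, then feel for the floor.

```bash
f(){ grep -E "eef|ft_force" | tr '\n' ' '; echo; }
python3 -m inch '[0,0,-10,0,0,0,0, 0,0,-25,0,0,0,0, 0,0,-40,0,0,0,0, 0,0,-54,0,0,0,0, 0,0,-65,0,0,0,0, 0,0,-71,0,0,0,0, 0,0,-74,0,0,0,0, 0,0,-74,0,0,0,0]'|f
python3 -m inch '[0,0,-1,0,0,0,0, 0,0,-1,0,0,0,0]'|f
python3 -m inch '[0,0,-1,0,0,0,0, 0,0,-1,0,0,0,0]'|f
python3 -m inch '[0,0,-1,0,0,0,0, 0,0,-1,0,0,0,0]'|f
python3 -c "
from h import *
avg(4)"
```

```text
eef_pos: [0.4951, -0.3078, 0.1359] ft_force: [-0.1, 0.2, -2.3] 
eef_pos: [0.4959, -0.3086, 0.1363] ft_force: [-0.0, 0.7, -1.1] 
eef_pos: [0.4957, -0.3086, 0.1351] ft_force: [0.4, 0.7, -1.5] 
eef_pos: [0.4955, -0.3085, 0.1337] ft_force: [-0.4, 0.7, -1.6] 
clk 18.0667 pos [ 0.4955 -0.3085  0.1336] F [-0.03 -0.07 -1.76] sd [0.07 0.11 0.19] T [-0.015  0.005 -0.025] w 0.0085
```

```bash
f(){ grep -E "eef|ft_force" | tr '\n' ' '; echo; }
python3 -m inch '[0,0,-1,0,0,0,0, 0,0,-1,0,0,0,0]'|f
python3 -m inch '[0,0,-1,0,0,0,0, 0,0,-1,0,0,0,0]'|f
python3 -m inch '[0,0,-0.7,0,0,0,0, 0,0,-0.7,0,0,0,0]'|f
python3 -m inch '[0,0,-0.7,0,0,0,0, 0,0,-0.7,0,0,0,0]'|f
python3 -c "
from h import *
avg(4)"
```

```text
eef_pos: [0.4954, -0.3084, 0.1324] ft_force: [-0.3, -0.1, -2.3] 
eef_pos: [0.4954, -0.3084, 0.1314] ft_force: [-0.0, 0.6, -0.8] 
eef_pos: [0.4955, -0.3084, 0.1309] ft_force: [0.0, -0.2, -1.5] 
eef_pos: [0.4957, -0.3085, 0.1308] ft_force: [0.0, 0.5, 1.8] 
clk 18.9333 pos [ 0.4958 -0.3085  0.1308] F [-0.56  0.78  2.57] sd [0.21 0.22 0.18] T [ 0.216  0.108 -0.015] w 0.0086
```

```bash
python3 -m inch '[0,0,-0.3,0,0,0,0, 0,0,-0.3,0,0,0,12, 0,0,-0.3,0,0,0,20, 0,0,-0.3,0,0,0,30, 0,0,-0.3,0,0,0,40, 0,0,-0.3,0,0,0,40, 0,0,-0.3,0,0,0,40]'; python3 - <<'E'
from h import *
im=avg(3)
cv2.imwrite("pics/c8.png",cv2.resize(im[190:290,300:400],None,fx=5,fy=5,interpolation=cv2.INTER_CUBIC))
E
```

```text
clock: 19.52
eef_pos: [0.4953, -0.3085, 0.1297]
tool_rot: [0.237, 0.972, 0.0, -0.0]
ft_force: [0.1, 0.7, -0.3]
grip_width: 0.0341
grasp_force: 0.0
clk 19.6667 pos [ 0.4954 -0.3085  0.1298] F [ 0.02 -0.19 -0.5 ] sd [0.16 0.12 0.24] T [ 0.008  0.006 -0.001] w 0.034
```

View pics/c8.png

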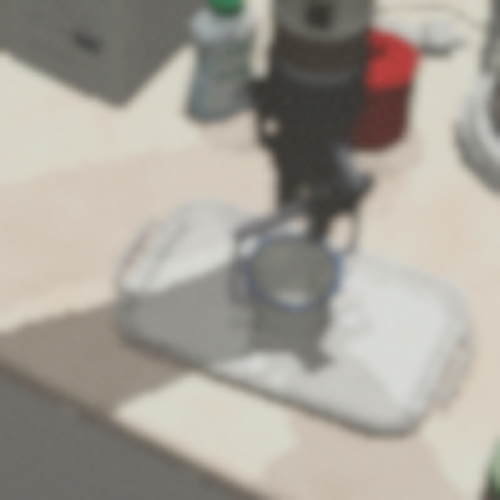

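The pail stands upright near the tray's middle, with its foot at about (357,257), and the fingers are open. I'll raise the gripper straight up.

```bash
python3 -m inch '[0,0,4,0,0,0,40, 0,0,10,0,0,0,40, 0,0,20,0,0,0,40, 0,0,35,0,0,0,40, 0,0,55,0,0,0,40, 0,0,80,0,0,0,40, 0,0,105,0,0,0,40, 0,0,125,0,0,0,40]'; python3 -m inch '[-20,20,10,0,0,0,40, -50,50,20,0,0,0,40, -80,85,30,0,0,0,40, -110,120,30,0,0,0,40, -130,150,30,0,0,0,40, -140,165,30,0,0,0,40, -140,165,30,0,0,0,40]'; python3 - <<'E'
from h import *
im=avg(3); bot.camera("top")
for n in("pail","pail_bar","tray"):
    a=bot.spot_point("side",n);b=bot.spot_point("top",n)
    if a and b: print(n,tri(a[0]["uv"],b[0]["uv"]))
cv2.imwrite("pics/c9.png",cv2.resize(im[170:290,230:400],None,fx=4,fy=4,interpolation=cv2.INTER_CUBIC))
E
```

```text
clock: 20.33
eef_pos: [0.4959, -0.3087, 0.2583]
tool_rot: [0.237, 0.972, -0.001, 0.002]
ft_force: [-0.5, -0.6, -0.1]
grip_width: 0.0344
grasp_force: 0.0
clock: 20.92
eef_pos: [0.3525, -0.1405, 0.2866]
tool_rot: [0.235, 0.972, 0.0, 0.001]
ft_force: [-0.1, 0.8, -1.0]
grip_width: 0.0342
grasp_force: 0.0
clk 21.0667 pos [ 0.3562 -0.1438  0.2861] F [ 0.81 -0.54  0.08] sd [0.18 0.12 0.35] T [-0.015  0.008 -0.024] w 0.0341
pail [ 0.36544949 -0.14824961  0.43644234]
pail_bar [ 0.4998058  -0.30128045  0.11378988]
tray [ 0.48817796 -0.31115565  0.01730644]
```

View pics/c9.png

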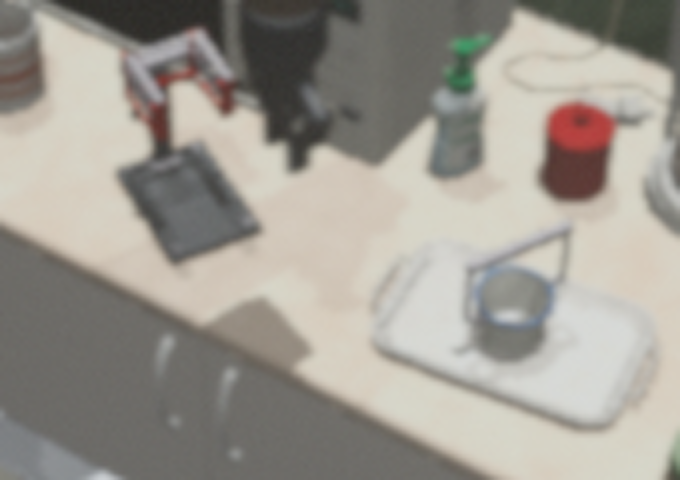

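The pail stands upright and free near the middle of the tray, with its foot around (357,258). The hook is empty with its keeper shut, and the arm is clear.

```bash
python3 -c "
from workcell import bot
print(bot.job_done())"
```

```text
the job is handed in; nothing more can be done
None
```

The pail came off the hook by pressing the keeper up with its own bar (highest averaged force about 8 N at the keeper's stop) and now stands upright near the tray's middle; the job was handed in at about 21 s, with the arm clear.

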